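# Tilt the riveting table to 45 degrees and pin it

### The job

Swing the tilting jig's table by its lever so that it leans 45 degrees towards the robot, its last notch under the guide. Then take the locking pin from its wooden block and put it down through the guide into that notch, fully home on its collar, so that the table is locked, and let go. Leave the tape measure and the thread spool where they are.

Things in the scene. Friction and masses are not known exactly. Their poses are not given: they have to be found in the camera images.
- tilt_jig: grey metal stand of a tilting jig, fixed to the bench; base plate 170 (x) x 275 (y) x 12 mm. Origin on the bench, under the middle of the table. Its y axis runs along the table's hinge axis, 85 mm above the bench; its -x side faces the robot, give or take its yaw. Lever at the +y end; index disc and guide at the -y end, in the plane y = -90 mm
- table (a joint): angle of the swinging table (100 x 138 mm, steel plate clipped on) in rad: 0 level, positive leaning its face towards the jig's -x (the robot); range -0.25 to 1.0. It stays where it is left and takes about 3 N at the lever's ball. The notches of its index disc lie under the guide at 0, 0.393 and 0.785 rad; 0.785 (45 degrees) is the one wanted
- lever_ball (a point): centre of the black ball, 26 mm across, on the end of the table's lever (steel rod, 10 mm thick). It lies 140 mm from the hinge axis, in the plane y = +112 mm of the jig. With the table level the lever leans 0.436 rad from upright towards the jig's +x (ball 212 mm above the bench); at 0.785 rad it leans 0.349 rad towards -x
- guide_mouth (a point): centre of the top of the guide's upright bore, 15 mm wide, chamfered 3 mm, in a steel block 40 x 44 x 30 mm; 188 mm above the bench. The disc's rim runs 33 mm below it (disc radius 70 mm, 16 mm thick; notches 14 mm wide, 16 mm deep, flared to 21 mm, so that the tapered pin draws the table true from about 0.05 rad off)
- lock_pin: steel pin, upright, 90 mm long, 90 g; origin at its lower tip, z towards the head. Shank 12 mm across, tapered to 6 mm over the lowest 6 mm; collar 26 mm across, 43 to 48 mm above the tip; round grip 22 mm across, 48 to 90 mm. Home, its collar lies on the guide and its tip 43 mm below the guide's mouth, 10 mm deep in the notch; on a tooth it stands 10 mm too high
- pin_stand: wooden block 64 x 64 x 50 mm, fixed to the bench, with an upright bore of 15 mm through its middle in which the pin stands at the start, collar on the block, tip 7 mm above the bench. Origin at the centre of its underside
- tape_measure: round yellow tape measure, 56 x 74 x 17 mm, lying on the bench, a bystander; origin at its underside
- thread_spool: wooden spool of brown thread, 46 mm across, 52 mm high, a bystander; origin at its underside

How it is judged:
By the outcome, as a careful person would: the job done as asked, in the order asked, and still so for the second after the job is handed in, with the robot touching nothing.
It also fails if it takes over 64 s, if anything falls off the work surface, if the arm or the gripper's body presses on something with over 40 N, if the wrist force passes 120 N, or if a joint passes its speed limit or range.

### The arm

A 6-joint arm with a two-finger parallel gripper is mounted at the origin on a cart in front of the work surface, level with it; the furniture and walls round the work are solid. World frame = base frame: x ahead of the robot, y to its left, z up, the work surface at z = 0. Lengths are in m, angles in degrees, forces in N, time in s.
With the tool pointing down it reaches from about 0.375 to 0.9 m from the base axis. Payload 3.1 kg.
Tool frame: the origin (TCP) lies at the very end of the fingers, on their centre line; the grasp point (between the pads) lies bot.hold_point_z behind it (bot.hold_point_z is the distance from the TCP to the grasp point, in m); z points along the fingers, y is the line along which they close (so a half turn about z gives the same grasp; the last joint's range is limited). The gripper opens to 87 mm and grips with 3 to 60 N. Pads are 19 mm wide; open, the fingers measure 117 mm over their backs; the gripper's body (75 mm by 190 mm) begins 51 mm behind the grasp point.
Start: joints at [55.606, 30.224, 82.088, -0, 67.689, -10.227], TCP at [0.256, 0.57, 0.2] pointing down, gripper open.
Joint ranges: [-176.69, 176.69], [-43.24, 126.21], [12.49, 139.97], [-82, 262], [0, 151.66], [-163.58, 163.58]. Speed limits (degrees/s): [159.86, 159.86, 180, 180, 180, 180].

### API

Orientations are given as a 3x3 rotation matrix whose columns are the frame's x, y, z axes.
In Python, from rig import bot gives the robot as it stands.
- The arm moves only by the tool apply_moves, never from a script. Its argument "plan" is one flat list of numbers, 4 for each row, row after row: the shift along the world's x, y, z normalised to -1 to 1, where 1 is 0.05 m, then the turn about the world's z normalised to -1 to 1, where 1 is 10 degrees. A call has 1 to 12 rows; each row shifts and turns the commanded pose from where the row before left it; what a row does not reach is not made up. A row lasts 1/8 s, in which the tool goes at most 62.5 mm and 10.7 degrees, less where a joint would pass 70% of its speed; a pose out of reach is approached as far as the arm can. A call with a number of a shift or a turn outside -1 to 1 is refused whole. A call with a gripper value outside its range is refused whole. "grip" is the closure, from -1 (fully open) to 1 (shut), so that 0 is half open, set as the call begins (left out, the last holds). The fingers move at their own pace and stop on an object; the grip force is fixed at half the most. Time passes only in rows, so rows that do not move let the fingers close. It gives the time, the measured TCP pose, the force, the opening and the grip force at its end, in the units of the state.
- bot.read_state(): the state, without advancing time (a new reading comes with each control period).
- bot.capture(name): name is "scene" or "top" or "wrist"; returns (picture, depth): 384x512x3 uint8, red, green, blue; 384x512 float32, m along the optical axis (not along the pixel's ray), 0 where there is no reading.
- bot.camera_info(name): a dict with "vertical_fov" (degrees; the focal length in pixels is half the picture's height over the tangent of half this angle, whatever the lens; pixels are square), "cx", "cy" (the principal point, pixels), "rvec" (rotation vector, rad) and "tvec" (3), from world to camera coordinates, as OpenCV has them; the wrist camera has in their place "mount" (4x4, takes a point from camera to tool coordinates, whose origin is the TCP and whose axes are the flange's). Camera axes: x right, y down, z forward; pixel columns grow to the right and rows downward; lengths in m; the calibration is good to about 2 mm. The wrist camera is an equidistant fisheye: a pixel r from the principal point sees the ray r / f radians off the axis. A picture is of the moment at which its call begins: read the wrist's pose just before it. camera_info takes no time and is no camera call.
- bot.hand_in(): hands the job in; it is judged then, once.
Trained networks look in the newest picture that a camera, given by its name, has taken for a name from the list of things; names that differ only in an ending like _2 or _b are one class to them, and where a whole thing is asked for, a point or a joint stands for the part that bears it (a point fixed in the world has none). Each returns a list of dicts, best first, with "p" (0 to 1); they miss things now and then, are a little off and sometimes report something else, mostly with a low value. They report only what shows in the picture. A call takes as long as a camera call.
- bot.outline_of(camera, target): "mask" (384x512 bool, what is visible of it) and "xy" ([column, row] as shares, 0 to 1, of the picture: columns of its width, rows of its height, amid what is visible of it).
- bot.pinpoint(camera, target): "xy" ([column, row] as shares, 0 to 1, of the picture: columns of its width, rows of its height: a listed point, or the origin of a listed thing).
The state is a dict: "time_s": time; "joint_positions": joint angles; "qvel": joint speeds; "tau": joint torques, N m; "position": TCP position; "tcp_rot": TCP orientation; "force": force on the tool from outside, world axes, zero at the start; "moment": the same for the moment, N m; "opening": opening from 0.0 (shut) to 1.0 (fully open); "grasp_force": force on a finger pad.
Only numpy, scipy, OpenCV 4.12 (cv2) and the standard library are available. Lean on these libraries where they do the work, as an engineer would, in place of code of your own. Each camera call takes 0.05 s, during which the arm holds its last target. There are 200 camera calls.

## Working session

There is one attempt and no reset: what is moved stays moved. The work goes in short steps, Python scripts to look and compute and a tool call to move; the robot and the scene stay as the last step left them, time stands still between calls to the robot, and variables do not carry over. Pictures are saved under pics/ and viewed, at most 10 in all, crops included, and the job is handed in when it is done.

Besides the shell and the picture viewer there is one more tool, called after ">>>" by a JSON object that holds its "fn" and its "kwargs". apply_moves: Moves the arm, as the interface text tells. Its arguments: {"type":"object","properties":{"plan":{"type":"array","items":{"type":"number"}},"grip":{"type":"number"}},"required":["plan"]}

```bash
mkdir -p pics
cat > h.py <<'E'
import numpy as np, cv2
from rig import bot
def cam(n):
    i=bot.camera_info(n); f=192/np.tan(np.radians(i["vertical_fov"])/2)
    R=cv2.Rodrigues(np.array(i["rvec"],float))[0]; return f,i["cx"],i["cy"],R,np.array(i["tvec"],float).ravel()
def ray(n,u,v):
    f,cx,cy,R,t=cam(n); d=R.T@np.array([(u-cx)/f,(v-cy)/f,1]); return -R.T@t,d
def cloud(n,dep):
    f,cx,cy,R,t=cam(n); v,u=np.mgrid[:384,:512]
    P=np.stack([(u-cx)/f*dep,(v-cy)/f*dep,dep],-1); return (P-t)@R
def at_z(n,u,v,z):
    o,d=ray(n,u,v); return o+d*(z-o[2])/d[2]
def tri(a,b):
    A=[];B=[]
    for o,d in (a,b):
        d=d/np.linalg.norm(d);M=np.eye(3)-np.outer(d,d);A.append(M);B.append(M@o)
    return np.linalg.lstsq(np.vstack(A),np.hstack(B),rcond=None)[0]
E
python3 - <<'E'
from h import *
s=bot.read_state();print(s["position"],s["tcp_rot"],bot.hold_point_z,s["opening"])
out={}
for n in ("scene","top"):
    p,d=bot.capture(n);cv2.imwrite(f"pics/{n}0.png",p[...,::-1]);C=cloud(n,d);np.save(n+"_c.npy",C)
    for t in ("lever_ball","guide_mouth","lock_pin","pin_stand","tilt_jig","tape_measure","thread_spool"):
        r=bot.pinpoint(n,t)
        if r:
            u,v=r[0]["xy"][0]*512,r[0]["xy"][1]*384;out[n,t]=(u,v)
            print(n,t,round(r[0]["p"],2),round(u,1),round(v,1),C[int(v),int(u)].round(3))
for t in ("lever_ball","guide_mouth","lock_pin","pin_stand","tilt_jig","tape_measure","thread_spool"):
    if ("scene",t) in out and ("top",t) in out: print(t,tri(ray("scene",*out["scene",t]),ray("top",*out["top",t])).round(4))
E
```

```text
[0.25539652 0.56956224 0.19937084] [[-9.12344286e-01  4.09421991e-01 -1.23973622e-03]
 [ 4.09423685e-01  9.12342561e-01 -1.81575761e-03]
 [ 3.87653018e-04 -2.16417345e-03 -9.99997583e-01]] 0.0187 1.0027062435829863
scene lever_ball 0.67 210.6 156.9 [0.532 0.166 0.227]
scene lock_pin 0.71 346.1 286.7 [ 0.444 -0.242  0.049]
scene pin_stand 0.69 347.0 290.9 [ 0.437 -0.245  0.044]
scene tilt_jig 0.85 249.3 229.7 [0.479 0.033 0.071]
scene tape_measure 0.81 363.7 246.9 [ 0.6   -0.243  0.016]
scene thread_spool 0.68 151.4 196.3 [0.491 0.372 0.027]
top lever_ball 0.86 212.9 185.0 [0.531 0.177 0.228]
top guide_mouth 0.71 293.3 185.9 [ 0.54  -0.027  0.188]
top lock_pin 0.44 360.6 217.4 [ 0.47  -0.229  0.055]
top pin_stand 0.88 358.6 217.8 [ 0.47  -0.223  0.052]
top tilt_jig 0.61 260.8 199.0 [0.517 0.061 0.093]
top tape_measure 0.81 359.9 167.9 [ 0.626 -0.238  0.018]
lever_ball [0.5348 0.1725 0.2195]
lock_pin [ 0.472  -0.2415  0.0036]
pin_stand [ 0.4738 -0.2435 -0.0187]
tilt_jig [5.26e-01 6.07e-02 2.00e-04]
tape_measure [ 0.629  -0.2466 -0.0193]
```

View pics/scene0.png

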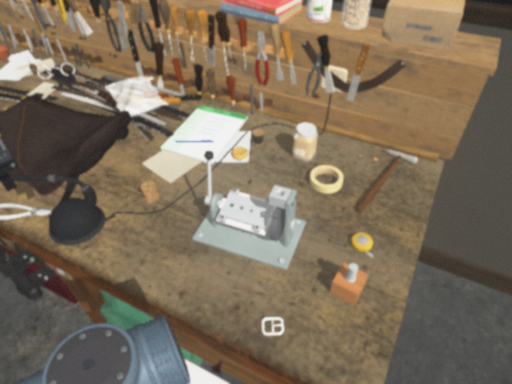

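View pics/top0.png

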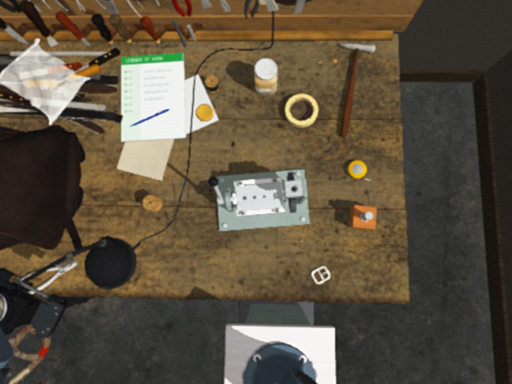

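The pictures show the jig near top-pixel (262,200), lever ball at (213,183), pin block at (364,217), tape at (358,169), and spool at (152,203). Next I'll fit the jig's yaw, guide, ball and pin from the depth.

Run:
```python
from h import *
for n in ("top","scene"):
    C=np.load(n+"_c.npy");x,y,z=C[...,0],C[...,1],C[...,2]
    def rect(name,m):
        P=C[m]
        if len(P)<4: print(n,name,len(P));return
        (c,wh,a)=cv2.minAreaRect(P[:,:2].astype(np.float32)); print(n,name,len(P),np.round(c,4),np.round(wh,3),round(a,2),"z",np.median(P[:,2]).round(4),"mean",P.mean(0).round(4))
    near=(abs(x-.52)<.16)&(abs(y-.06)<.2)
    rect("plate",near&(z>.006)&(z<.018))
    rect("guide",(abs(x-.54)<.05)&(abs(y+.027)<.05)&(z>.18)&(z<.2))
    rect("ball",(abs(x-.535)<.05)&(abs(y-.172)<.04)&(z>.2))
    st=(abs(x-.46)<.07)&(abs(y+.24)<.07)
    rect("stand",st&(z>.04)&(z<.058))
    rect("pinhead",st&(z>.085)); rect("pin",st&(z>.065))
    rect("bench",(abs(x-.45)<.03)&(abs(y+.12)<.04))
p=cv2.imread("pics/top0.png")[140:250,190:390];q=cv2.imread("pics/scene0.png")[130:310,180:400]
cv2.imwrite("pics/c.png",np.vstack([cv2.resize(p,(500,275),interpolation=2),cv2.resize(q,(500,320),interpolation=2)]))
```

```text
top plate 2336 [0.5151 0.065 ] [0.382 0.286] 81.98 z 0.0122 mean [0.506  0.0643 0.0122]
top guide 329 [ 0.5317 -0.0321] [0.045 0.056] 5.41 z 0.1876 mean [ 0.5315 -0.0332  0.1876]
top ball 84 [0.5397 0.1765] [0.023 0.023] 89.72 z 0.2311 mean [0.5392 0.176  0.2306]
top stand 437 [ 0.4707 -0.2407] [0.065 0.065] 84.14 z 0.0498 mean [ 0.47   -0.2386  0.0499]
top pinhead 54 [ 0.4706 -0.2405] [0.02  0.021] 68.13 z 0.0967 mean [ 0.4704 -0.2396  0.0965]
top pin 68 [ 0.4701 -0.24  ] [0.021 0.02 ] 47.01 z 0.096 mean [ 0.4698 -0.2383  0.0922]
top bench 525 [ 0.4499 -0.1202] [0.058 0.08 ] 0.84 z -0.0 mean [ 4.495e-01 -1.204e-01  1.000e-04]
scene plate 2666 [0.5204 0.0558] [0.173 0.275] 5.44 z 0.0112 mean [0.4821 0.0367 0.0112]
scene guide 327 [ 0.5286 -0.0358] [0.049 0.056] 5.68 z 0.1863 mean [ 0.5271 -0.0372  0.186 ]
scene ball 95 [0.5357 0.1721] [0.023 0.021] 72.78 z 0.2264 mean [0.5329 0.171  0.2238]
scene stand 585 [ 0.4681 -0.2442] [0.064 0.067] 84.24 z 0.0492 mean [ 0.4616 -0.245   0.0491]
scene pinhead 83 [ 0.4679 -0.2439] [0.022 0.02 ] 42.7 z 0.0959 mean [ 0.4657 -0.2443  0.0948]
scene pin 133 [ 0.4673 -0.2437] [0.022 0.02 ] 60.87 z 0.0925 mean [ 0.4637 -0.2444  0.0873]
scene bench 662 [ 0.45 -0.12] [0.06 0.08] 0.02 z -0.0011 mean [ 4.499e-01 -1.197e-01 -4.000e-04]
```

View pics/c.png

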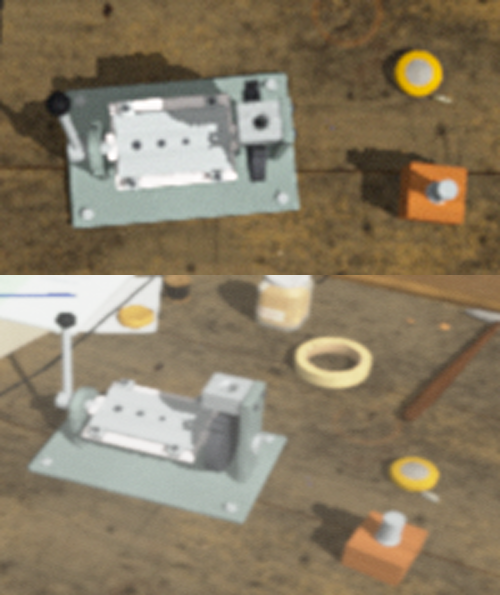

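The crop shows the ball at the left end, the guide bore at crop (261,122), and the pin in the orange block. The jig yaw is about +5.4°, and the table is at about 0.23 rad now. I'll move above the ball with the fingers closing along the hinge axis.

>>> {"fn": "apply_moves", "kwargs": {"plan": [0.56, -0.79, 0.4, 0.3, 0.56, -0.79, 0.4, 0.3, 0.56, -0.79, 0.4, 0.3, 0.56, -0.79, 0.2, 0.3, 0.56, -0.79, 0.2, 0.3, 0.56, -0.79, 0.2, 0.3, 0.56, -0.79, 0, 0.3, 0.56, -0.79, 0, 0.3, 0.56, -0.79, 0, 0.3, 0.56, -0.79, 0, 0.27, 0, 0, 0, 0, 0, 0, 0, 0], "grip": -1}}

```text
time_s: 2.3
position: [0.5353, 0.1755, 0.2902]
tcp_rot: [[-0.995, -0.096, -0.001], [-0.096, 0.995, 0.001], [0.001, 0.001, -1.0]]
force: [0.8, 0.6, 1.2]
opening: 1.006
grasp_force: 0.0
```

```bash
cat >> h.py <<'E'
def wrist(tag):
    s=bot.read_state();p,d=bot.capture("wrist");cv2.imwrite(f"pics/{tag}.png",p[...,::-1])
    i=bot.camera_info("wrist");f=192/np.tan(np.radians(i["vertical_fov"])/2);M=np.array(i["mount"])
    R=np.array(s["tcp_rot"]);T=np.array(s["position"])
    def rays(u,v):
        dx,dy=u-i["cx"],v-i["cy"];r=np.hypot(dx,dy)+1e-9;th=r/f
        return np.stack([np.sin(th)*dx/r,np.sin(th)*dy/r,np.cos(th)],-1)
    def world(P): return (P@M[:3,:3].T+M[:3,3])@R.T+T
    v,u=np.mgrid[:384,:512];D=rays(u,v)
    C=world(D*(d/np.maximum(D[...,2],.05))[...,None]);C[d==0]=np.nan
    def ray1(u,v): o=world(np.zeros(3));return o,world(rays(np.float64(u),np.float64(v)))-o
    return s,p,C,ray1
E
python3 - <<'E'
from h import *
s,p,C,r=wrist("w1");print(s["time_s"],s["position"],np.degrees(np.arctan2(s["tcp_rot"][1][1],s["tcp_rot"][0][1])))
np.save("w1.npy",C)
for t in("lever_ball","guide_mouth","lock_pin"):
    for q in bot.pinpoint("wrist",t)[:2]:
        u,v=q["xy"][0]*512,q["xy"][1]*384;print(t,q["p"],u,v,C[int(v),int(u)].round(4))
        o,d=r(u,v);z={"lever_ball":.222,"guide_mouth":.188,"lock_pin":.007}[t];print((o+d*(z-o[2])/d[2]).round(4))
x,y,z=C[...,0],C[...,1],C[...,2]
def rect(n,m):
    P=C[m];
    if len(P)>4: a=cv2.minAreaRect(P[:,:2].astype(np.float32));print(n,len(P),np.round(a[0],4),np.round(a[1],4),round(a[2],2),np.median(P[:,2]))
rect("ball",(abs(x-.537)<.04)&(abs(y-.174)<.03)&(z>.215)&(z<.25))
rect("guide",(abs(x-.53)<.05)&(abs(y+.034)<.05)&(z>.18)&(z<.2))
rect("plate",(abs(x-.52)<.16)&(abs(y-.06)<.2)&(z>.007)&(z<.018))
E
```

```text
2.3 [0.53528695 0.17546532 0.29016462] 95.48757223272575
lever_ball 0.79 257.28 204.59520000000003 [0.5368 0.1758 0.2338]
[0.541  0.1765 0.222 ]
guide_mouth 0.87 76.8 168.6144 [ 0.533  -0.0353  0.1761]
[ 0.5308 -0.0261  0.188 ]
lock_pin 0.76 39.1168 109.5936 [ 0.4646 -0.2107  0.0439]
[ 0.466  -0.2429  0.007 ]
ball 664 [0.5392 0.1751] [0.0243 0.0245] 52.23 0.2300706944101356
guide 1390 [ 0.5322 -0.0337] [0.0477 0.0584] 2.17 0.18652704550683097
plate 6522 [0.5221 0.0574] [0.1673 0.2743] 5.47 0.010972260149760132
```

View pics/w1.png

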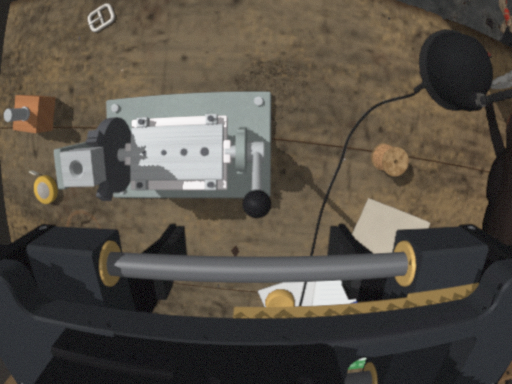

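The wrist view shows the ball at (257,204), nearly between the fingers. I'll descend and grip it; the pads act as a pivot along the hinge axis.

>>> {"fn": "apply_moves", "kwargs": {"plan": [0.08, -0.03, -0.6, 0, 0, 0, -0.6, 0, 0, 0, -0.54, 0, 0, 0, 0, 0]}}

```text
time_s: 3.0
position: [0.5376, 0.1743, 0.2015]
tcp_rot: [[-0.995, -0.098, -0.005], [-0.098, 0.995, -0.001], [0.005, -0.0, -1.0]]
force: [-0.4, -0.0, -0.3]
opening: 1.001
grasp_force: 0.0
```

>>> {"fn": "apply_moves", "kwargs": {"plan": [0, 0, 0, 0, 0, 0, 0, 0, 0, 0, 0, 0, 0, 0, 0, 0, 0, 0, 0, 0, 0, 0, 0, 0, 0, 0, 0, 0, 0, 0, 0, 0], "grip": 1}}

```text
time_s: 4.0
position: [0.5396, 0.1755, 0.2032]
tcp_rot: [[-0.995, -0.096, -0.0], [-0.096, 0.995, 0.004], [-0.0, 0.004, -1.0]]
force: [-0.9, 5.3, -1.1]
opening: 0.25
grasp_force: 28.9
```

>>> {"fn": "apply_moves", "kwargs": {"plan": [-0.18, -0.017, 0.035, 0, -0.18, -0.017, 0.02, 0, -0.19, -0.018, 0, 0, -0.19, -0.018, -0.01, 0, -0.19, -0.018, -0.02, 0, -0.19, -0.018, -0.035, 0, -0.19, -0.018, -0.045, 0, -0.2, -0.019, -0.06, 0, 0, 0, 0, 0, 0, 0, 0, 0, 0, 0, 0, 0]}}

```text
time_s: 5.38
position: [0.465, 0.1684, 0.2009]
tcp_rot: [[-0.995, -0.096, 0.003], [-0.096, 0.995, 0.004], [-0.004, 0.003, -1.0]]
force: [-5.7, 2.9, 19.7]
opening: 0.224
grasp_force: 31.4
```

```bash
cat > ang.py <<'E'
from h import *
a0=np.radians(5.45);ex=np.array([np.cos(a0),np.sin(a0)]);ey=np.array([-ex[1],ex[0]]);O=np.array([.5215,.0568])
def J(C): 
    d=C[...,:2]-O; return np.stack([d@ex,d@ey,C[...,2]],-1)
E
python3 - <<'E'
from ang import *
s=bot.read_state();T=np.array(s["position"]);R=np.array(s["tcp_rot"]);g=T-R[:,2]*.0187
print(s["force"],g,"grasp in jig",J(g))
for n in("scene","top"):
    p,d=bot.capture(n);K=J(cloud(n,d));m=(abs(K[...,1])<.065)&(abs(K[...,0])<.07)&(K[...,2]>.03)&(K[...,2]<.2)
    P=K[m];best=None
    rng=np.random.default_rng(0)
    for _ in range(500):
        q=P[rng.choice(len(P),2)];d2=q[1]-q[0]
        if np.hypot(d2[0],d2[2])<.03: continue
        nn=np.array([-d2[2],d2[0]]);nn=nn/np.linalg.norm(nn);inl=abs((P[:,[0,2]]-q[0][[0,2]])@nn)<.002
        if best is None or inl.sum()>best.sum():best=inl
    Q=P[best][:,[0,2]];u=np.linalg.svd(Q-Q.mean(0))[2][0];print(n,len(P),best.sum(),"angle",np.arctan2(u[1]*np.sign(u[0]),abs(u[0])))
s,p,C,r=wrist("w2");K=J(C)
E
```

```text
[-5.70053491  2.86090745 19.68795427] [0.46493973 0.16833513 0.21964968] grasp in jig [-0.04571131  0.11640286  0.21964968]
scene 1738 984 angle 0.7565828847721676
top 1104 573 angle 0.7654738774190454
```

Table measures 0.757–0.765 rad, so it needs about 3 mm more at the ball.

>>> {"fn": "apply_moves", "kwargs": {"plan": [-0.04, 0, 0.01, 0, -0.03, 0, 0.01, 0, 0, 0, 0, 0, 0, 0, 0, 0]}}

```text
time_s: 6.02
position: [0.4628, 0.1682, 0.2009]
tcp_rot: [[-0.995, -0.096, 0.005], [-0.096, 0.995, 0.003], [-0.006, 0.003, -1.0]]
force: [-1.6, 4.0, 11.7]
opening: 0.221
grasp_force: 28.8
```

>>> {"fn": "apply_moves", "kwargs": {"plan": [0, 0, 0, 0, 0, 0, 0, 0, 0, 0, 0, 0, 0, 0, 0, 0, 0, 0, 0, 0, 0, 0, 0.5, 0, 0, 0, 0.8, 0, 0, 0, 0.8, 0, 0, 0, 0, 0], "grip": -1}}

```text
time_s: 7.15
position: [0.4631, 0.1668, 0.3067]
tcp_rot: [[-0.995, -0.096, 0.008], [-0.096, 0.995, 0.001], [-0.008, 0.0, -1.0]]
force: [-0.0, -0.0, -0.5]
opening: 0.993
grasp_force: 0.0
```

```bash
cat >> ang.py <<'E'
def angle(K):
    m=(abs(K[...,1])<.065)&(abs(K[...,0])<.07)&(K[...,2]>.03)&(K[...,2]<.2);P=K[m];best=None
    rng=np.random.default_rng(0)
    for _ in range(800):
        q=P[rng.choice(len(P),2)];d2=q[1]-q[0]
        if np.hypot(d2[0],d2[2])<.03: continue
        nn=np.array([-d2[2],d2[0]]);nn=nn/np.linalg.norm(nn);inl=abs((P[:,[0,2]]-q[0][[0,2]])@nn)<.002
        if best is None or inl.sum()>best.sum():best=inl
    Q=P[best][:,[0,2]];u=np.linalg.svd(Q-Q.mean(0),full_matrices=False)[2][0];return len(P),best.sum(),np.arctan2(u[1]*np.sign(u[0]),abs(u[0]))
E
python3 - <<'E'
from ang import *
for n in("scene","top"):
    p,d=bot.capture(n);K=J(cloud(n,d));print(n,angle(K))
    b=(abs(K[...,1]-.112)<.025)&(abs(K[...,0]+.045)<.04)&(K[...,2]>.205)&(K[...,2]<.235);print(np.median(K[b],0),b.sum())
s,p,C,r=wrist("w2");K=J(C);print("w",angle(K))
b=(abs(K[...,1]-.112)<.025)&(abs(K[...,0]+.045)<.04)&(K[...,2]>.2)&(K[...,2]<.235);print(K[b].min(0),K[b].max(0),b.sum())
E
```

```text
scene (1744, np.int64(1009), np.float64(0.7596204752364679))
[-0.05140066  0.11127483  0.22339477] 91
top (1076, np.int64(598), np.float64(0.7597578428743653))
[nan nan nan] 0
w (5331, np.int64(3826), np.float64(0.7641377119405116))
[-0.05743464  0.10382972  0.21266188] [-0.03240263  0.12838046  0.23018231] 582
  return _methods._mean(a, axis=axis, dtype=dtype,
  ret = um.true_divide(
```

The table now sits at about 0.76 rad, well inside the notch's 0.05 capture range. Next I'll go to the pin.

>>> {"fn": "apply_moves", "kwargs": {"plan": [0, -0.9, 0, 0, 0, -0.9, 0, 0, 0, -0.9, 0, 0, 0, -0.9, 0, 0, 0.04, -0.9, 0, 0, 0.04, -0.9, 0, 0, 0.06, -0.9, -0.4, 0, 0, -0.9, -0.7, 0, 0, -0.96, -0.7, 0, 0, 0, -0.7, 0, 0, 0, 0, 0, 0, 0, 0, 0]}}

```text
time_s: 8.8
position: [0.4679, -0.241, 0.1787]
tcp_rot: [[-0.995, -0.097, -0.0], [-0.097, 0.995, 0.0], [0.0, 0.0, -1.0]]
force: [-0.1, 0.5, 0.3]
opening: 1.001
grasp_force: 0.0
```

Run:
```python
from h import *
s,p,C,r=wrist("w3");print(s["time_s"],s["position"],s["tcp_rot"])
x,y,z=C[...,0],C[...,1],C[...,2]
def rect(n,m):
    P=C[m]
    if len(P)>4: a=cv2.minAreaRect(P[:,:2].astype(np.float32));print(n,len(P),np.round(a[0],4),np.round(a[1],4),round(a[2],2),np.median(P[:,2]))
st=(abs(x-.47)<.06)&(abs(y+.24)<.06)
rect("head",st&(z>.09)&(z<.105));rect("stand",st&(z>.044)&(z<.054));rect("pin",st&(z>.06)&(z<.12))
```

```text
8.8 [ 0.46788691 -0.24103793  0.17873105] [[-9.95283674e-01 -9.70063980e-02 -4.09585107e-04]
 [-9.70065531e-02  9.95283671e-01  3.77415092e-04]
 [ 3.71041690e-04  4.15367519e-04 -9.99999845e-01]]
head 427 [ 0.4697 -0.2435] [0.0209 0.0208] 2.15 0.09596850410848444
stand 2697 [ 0.4705 -0.2434] [0.0639 0.0641] 84.08 0.04903661733977918
pin 565 [ 0.4697 -0.2435] [0.021  0.0207] 2.68 0.09563871623680803
```

View pics/w3.png

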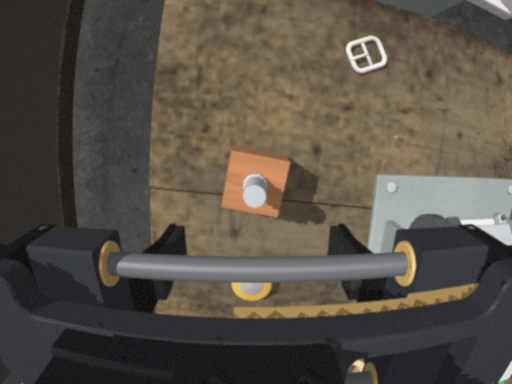

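The wrist view shows the pin head at (256,190), with the pin at (0.470,-0.2435). I'll descend and grip.

>>> {"fn": "apply_moves", "kwargs": {"plan": [0.04, -0.05, -0.6, 0, 0, 0, -0.7, 0, 0, 0, -0.6, 0, 0, 0, -0.44, 0, 0, 0, 0, 0]}}

```text
time_s: 9.48
position: [0.47, -0.2433, 0.0617]
tcp_rot: [[-0.995, -0.098, -0.001], [-0.098, 0.995, 0.0], [0.0, 0.0, -1.0]]
force: [-0.3, 0.4, 0.8]
opening: 0.997
grasp_force: 0.0
```

>>> {"fn": "apply_moves", "kwargs": {"plan": [0, 0, 0, 0, 0, 0, 0, 0, 0, 0, 0, 0, 0, 0, 0, 0, 0, 0, 0, 0, 0, 0, 0, 0, 0, 0, 0, 0, 0, 0, 0, 0], "grip": 1}}

```text
time_s: 10.48
position: [0.4698, -0.2439, 0.0615]
tcp_rot: [[-0.995, -0.096, -0.0], [-0.096, 0.995, 0.0], [0.0, 0.0, -1.0]]
force: [0.3, 0.3, -0.4]
opening: 0.232
grasp_force: 30.0
```

>>> {"fn": "apply_moves", "kwargs": {"plan": [0, 0, 0.3, 0, 0, 0, 0.8, 0, 0, 0, 0.8, 0, 0, 0, 0.8, 0, 0, 0, 0.8, 0, 0, 0, 0.7, 0, 0.3, 0.75, 0, 0, 0.3, 0.75, 0, 0, 0.3, 0.75, 0, 0, 0.3, 0.73, 0, 0, 0, 0, 0, 0, 0, 0, 0, 0]}}

```text
time_s: 11.98
position: [0.5295, -0.0952, 0.2721]
tcp_rot: [[-0.995, -0.097, 0.0], [-0.097, 0.995, -0.001], [-0.0, -0.001, -1.0]]
force: [-0.1, -0.1, -0.5]
opening: 0.236
grasp_force: 30.0
```

Run:
```python
from ang import *
s,p,C,r=wrist("w4");print(s["time_s"],s["position"],s["force"],s["opening"])
x,y,z=C[...,0],C[...,1],C[...,2]
m=(abs(x-.53)<.045)&(abs(y+.034)<.045)&(z>.183)&(z<.193)
P=C[m];a=cv2.minAreaRect(P[:,:2].astype(np.float32));print(len(P),a,np.median(P[:,2]),P.mean(0))
for q in bot.pinpoint("wrist","guide_mouth")[:2]:
    u,v=q["xy"][0]*512,q["xy"][1]*384;o,d=r(u,v);print(q["p"],u,v,(o+d*(.188-o[2])/d[2]).round(4))
# rectified overhead view at z=.188, 0.25 mm/px, x up, y left
i=bot.camera_info("wrist");f=192/np.tan(np.radians(i["vertical_fov"])/2);M=np.array(i["mount"])
X,Y=np.meshgrid(.58-np.arange(400)*.00025,.02-np.arange(400)*.00025,indexing="ij")
W=np.stack([X,Y,np.full_like(X,.188)],-1);T=(W-np.array(s["position"]))@np.array(s["tcp_rot"]);c=(T-M[:3,3])@M[:3,:3]
th=np.arctan2(np.hypot(c[...,0],c[...,1]),c[...,2]);ph=np.arctan2(c[...,1],c[...,0])
w=cv2.remap(p,(i["cx"]+f*th*np.cos(ph)).astype(np.float32),(i["cy"]+f*th*np.sin(ph)).astype(np.float32),1)
h=np.zeros((400,800,3),np.uint8);h[:,:400]=w;h[:,400:]=cv2.resize(p,(400,300))[:].shape and cv2.copyMakeBorder(cv2.resize(p,(400,300)),0,100,0,0,0)
cv2.imwrite("pics/w4r.png",h[...,::-1])
```

```text
11.975 [ 0.52951023 -0.09519608  0.2721221 ] [-0.07210061 -0.14165638 -0.5388673 ] 0.23596722180223192
2173 ((0.5308586359024048, -0.034413762390613556), (0.04649507254362106, 0.05613312870264053), 5.4522809982299805) 0.18661099688407284 [ 0.53088626 -0.03613596  0.18634633]
0.94 323.2768 200.2176 [ 0.53   -0.0314  0.188 ]
```

View pics/w4r.png

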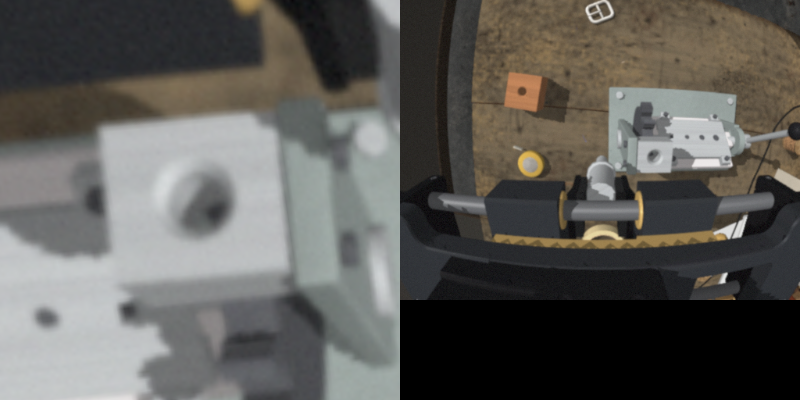

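In the rectified view (left, 0.25 mm/px at the guide top), the chamfered mouth is centred near (196,198), i.e. about (0.530,-0.0295). I'll align there and lower slowly, watching the force.

>>> {"fn": "apply_moves", "kwargs": {"plan": [0.01, 0.65, 0, 0, 0, 0.66, 0, 0, 0, 0, -0.25, 0, 0, 0, -0.25, 0, 0, 0, -0.15, 0, 0, 0, -0.08, 0, 0, 0, 0, 0, 0, 0, 0, 0]}}

```text
time_s: 13.08
position: [0.5307, -0.0297, 0.2354]
tcp_rot: [[-0.995, -0.096, 0.001], [-0.096, 0.995, -0.0], [-0.001, -0.0, -1.0]]
force: [-0.3, -0.8, -0.5]
opening: 0.236
grasp_force: 30.0
```

>>> {"fn": "apply_moves", "kwargs": {"plan": [0, 0, -0.06, 0, 0, 0, -0.06, 0, 0, 0, -0.04, 0, 0, 0, 0, 0, 0, 0, 0, 0]}}

```text
time_s: 13.7
position: [0.5304, -0.0294, 0.2271]
tcp_rot: [[-0.995, -0.096, 0.0], [-0.096, 0.995, -0.0], [-0.0, -0.0, -1.0]]
force: [-0.3, -0.2, -0.7]
opening: 0.232
grasp_force: 30.0
```

>>> {"fn": "apply_moves", "kwargs": {"plan": [0, 0, -0.1, 0, 0, 0, -0.1, 0, 0, 0, -0.1, 0, 0, 0, 0, 0, 0, 0, 0, 0]}}

```text
time_s: 14.32
position: [0.5304, -0.0295, 0.2121]
tcp_rot: [[-0.995, -0.096, 0.0], [-0.096, 0.995, -0.0], [-0.0, -0.0, -1.0]]
force: [0.4, -0.4, -0.9]
opening: 0.237
grasp_force: 30.0
```

>>> {"fn": "apply_moves", "kwargs": {"plan": [0, 0, -0.04, 0, 0, 0, -0.04, 0, 0, 0, -0.04, 0, 0, 0, 0, 0, 0, 0, 0, 0]}}

```text
time_s: 14.95
position: [0.5304, -0.0295, 0.2061]
tcp_rot: [[-0.995, -0.096, 0.0], [-0.096, 0.995, -0.0], [-0.0, -0.0, -1.0]]
force: [-0.5, 0.6, -1.4]
opening: 0.236
grasp_force: 30.0
```

>>> {"fn": "apply_moves", "kwargs": {"plan": [0, 0, -0.04, 0, 0, 0, -0.04, 0, 0, 0, -0.04, 0, 0, 0, 0, 0, 0, 0, 0, 0]}}

```text
time_s: 15.58
position: [0.5304, -0.0295, 0.2001]
tcp_rot: [[-0.995, -0.096, 0.0], [-0.096, 0.995, 0.0], [-0.0, -0.0, -1.0]]
force: [0.4, -0.5, -1.1]
opening: 0.234
grasp_force: 30.0
```

>>> {"fn": "apply_moves", "kwargs": {"plan": [0, 0, -0.02, 0, 0, 0, 0, 0, 0, 0, 0, 0]}}

```text
time_s: 15.95
position: [0.5306, -0.0295, 0.1994]
tcp_rot: [[-0.995, -0.096, 0.001], [-0.096, 0.995, -0.0], [-0.001, -0.0, -1.0]]
force: [-0.3, -0.0, 3.0]
opening: 0.237
grasp_force: 30.0
```

Contact comes at the expected height of 0.1995, so the collar is on the guide. A slight press, then release and retreat.

>>> {"fn": "apply_moves", "kwargs": {"plan": [0, 0, -0.02, 0, 0, 0, 0, 0, 0, 0, 0, 0]}}

```text
time_s: 16.32
position: [0.5308, -0.0294, 0.1994]
tcp_rot: [[-0.995, -0.096, 0.002], [-0.096, 0.995, -0.0], [-0.002, -0.0, -1.0]]
force: [-1.3, 1.2, 8.1]
opening: 0.236
grasp_force: 30.0
```

>>> {"fn": "apply_moves", "kwargs": {"plan": [0, 0, 0, 0, 0, 0, 0, 0, 0, 0, 0, 0, 0, 0, 0, 0, 0, 0, 0, 0, 0, 0, 0, 0, 0, 0, 0.5, 0, 0, 0, 0.8, 0, 0, 0, 0.8, 0, 0, 0, 0.4, 0, 0, 0, 0, 0], "grip": -1}}

```text
time_s: 17.7
position: [0.5314, -0.0297, 0.3248]
tcp_rot: [[-0.995, -0.097, 0.004], [-0.097, 0.995, -0.001], [-0.004, -0.002, -1.0]]
force: [0.0, 0.3, 0.7]
opening: 0.998
grasp_force: 0.0
```

Run:
```python
from ang import *
s,p,C,r=wrist("w5");print(s["position"],s["opening"],"w",angle(J(C)))
x,y,z=C[...,0],C[...,1],C[...,2]
m=(abs(x-.53)<.03)&(abs(y+.03)<.03)&(z>.2);print("head z",np.median(z[m]),C[m].mean(0),m.sum(),"home .235")
p2,d=bot.capture("scene");print(angle(J(cloud("scene",d))))
cv2.imwrite("pics/s5.png",np.hstack([cv2.resize(p[80:280,130:380],(400,320)),cv2.resize(p2[150:310,180:380],(400,320))])[...,::-1])
```

```text
[ 0.53135959 -0.02967578  0.32480095] 0.9976920772416787 w (5071, np.int64(3541), np.float64(0.7597071253134398))
head z 0.4570060171397898 [ 0.50607333 -0.03217758  0.44889281] 20322 home .235
(1748, np.int64(984), np.float64(0.7729631983041289))
```

View pics/s5.png

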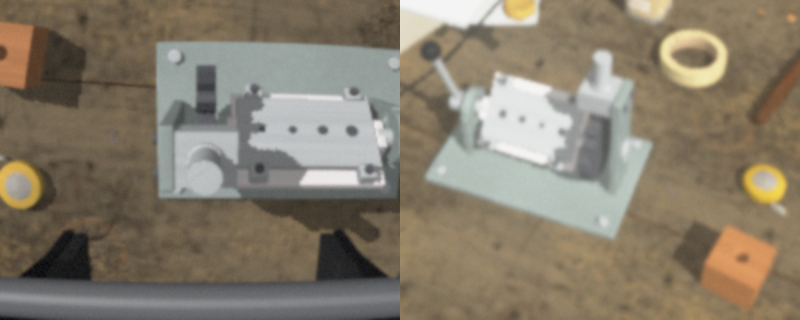

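The pictures show the pin standing in the guide with its collar on it, upright, and the table leaning. The bystanders haven't moved. I'll check the head height once, then hand in.

Run:
```python
from h import *
p,d=bot.capture("scene");C=cloud("scene",d);x,y,z=C[...,0],C[...,1],C[...,2]
m=(abs(x-.53)<.03)&(abs(y+.03)<.03)&(z>.2)&(z<.27);h=np.percentile(z[m],95);print(h,m.sum())
if h<.239: print(bot.hand_in())
```

```text
0.23550548476024769 144
the job is handed in; nothing more can be done
None
```

The job is handed in at about 18 s: the table leans about 45° (cameras read 0.76–0.77 rad against 0.785), the pin is home on its collar in the last notch (head at 0.2355 m, expected 0.235) and released, and I did not touch the tape measure or the spool.

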